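Load the hold-down press and keep it pressed

TASK

Slide the longest, narrowest of the three loose wooden blocks (the strip) endways along the bed of the hold-down press, between its low rails, until it is fully home against the stop, before pressing anything. Then, with the strip let go, push the press's knob down until the sprung pad squeezes the strip with about 8 newtons (the pad's spring squeezed about half its stroke, not bottomed) and keep it steady there for at least 3 seconds: the program finishes while the hand is still holding the knob down like that. Press gently and leave the other two blocks where they lie.

Things in the scene. Friction and masses are not known exactly. Their poses are not given: they have to be found in the camera images.
- strip: the strip: the longest and narrowest of three loose wooden blocks, 28 x 120 x 20 mm, about 50 g. Origin at the centre of its underside; its y axis runs along its 120 mm length, x across its 28 mm width, z up as it lies. Both ends are alike.
- wide_block: a bystander wooden block, 38 x 95 x 18 mm, loose; origin at the centre of its underside, y along its length. Not to be disturbed.
- short_block: a bystander wooden block, 45 x 70 x 22 mm, loose; origin at the centre of its underside, y along its length. Not to be disturbed.
- press: the hold-down press, fixed: plywood bed 220 x 110 mm, 15 mm thick, with a grey column (115 mm tall) at its far end carrying an upright sprung plunger with a black knob. Origin at bench level on the centre line; +x runs along the bed from its open front (x = -120 mm) to the column, z up; bed top z = 15 mm. Plunger axis at x = +20 mm, in a barrel of radius 15 mm, z 75 to 105 mm.
- stop (a point): centre line of the stop, at the bed's top: the column's front face (56 mm wide), at x = +45 mm, z = 15 mm in the press's frame, facing the bed's open front; same axes as the press. With the strip home its end lies flat on this face, its length along the press's x and its centre 60 mm in front of the stop.
- rail_mouth (a point): centre of the straight part's mouth of the two rails on the bed, 55 mm in front of the stop, same axes. Rails stand 6 mm above the bed, 34 mm clear between them from here to the stop (3 mm play each side of the strip), and flare wider over the 18 mm in front of this point.
- plunger: the plunger with its black knob (40 mm across, 26 mm tall, flat on top over a radius of about 16 mm). Origin at the centre of the knob's top, 184 mm above the bench when up. Slides straight down, 50 mm at most, against a return spring (about 2 N to start it, 60 N/m more on the way); springs back when let go.
- pad: round rubber-faced pad, 24 mm across, under the plunger on a spring of its own. Origin at its lower face, 60 mm above the bench when up: 25 mm above the loaded strip. Once it meets the strip its spring is squeezed as the knob goes on: 1.4 N plus 0.7 N per mm, 20 mm stroke. 8 N is 9.5 mm of squeeze: knob about 34 mm below its upper position, hand pushing about 12 N.

How it is judged:
By the outcome, as a careful person would: the job done as asked, in the order asked, and still so for the second after the job is handed in, while the arm keeps its last pose, push and grip.
It also fails if it takes over 64 s, if anything falls off the work surface, if the arm or the gripper's body presses on something with over 40 N, if the wrist force passes 120 N, or if a joint passes its speed limit or range.

ROBOT

A 6-joint arm with a two-finger parallel gripper is mounted at the origin on the work surface; the furniture and walls round the work are solid. World frame = base frame: x ahead of the robot, y to its left, z up, the work surface at z = 0. Lengths are in m, angles in rad, forces in N, time in s.
With the tool pointing down it reaches from about 0.425 to 0.95 m from the base axis. Payload 14.7 kg.
Tool frame: the origin (TCP) lies between the finger pads; the fingertips stand 14 mm ahead of it and the grasp point (between the pads) lies 5 mm behind it; z points along the fingers, y is the line along which they close (so a half turn about z gives the same grasp; the last joint's range is limited). The gripper opens to 85 mm and grips with 20 to 120 N. Pads are 22 mm wide; open, the fingers measure 114 mm over their backs; the gripper's body (76 mm by 85 mm) begins 54 mm behind the grasp point. The pads swing forward as they close: fully open they stand 13 mm farther back than shut.
Start: joints at [-1.294, 0.48, 1.596, -0, 1.065, -0.047], TCP at [0.207, -0.616, 0.224] pointing down, gripper open.
Joint ranges: [-2.75, 2.75], [-0.82, 2.05], [0.23, 2.67], [-1.56, 4.7], [0.09, 2.69], [-2.92, 2.92]. Speed limits (rad/s): [1.89, 1.89, 2.39, 3.01, 3.01, 3.01].

INTERFACE

Orientations are given as a unit quaternion [w, x, y, z].
In Python, from rig import sensors, imaging, robot, models gives the robot as it stands.
- The arm moves only by the shell command python3 -m inch 'ROWS'. ROWS is JSON, a list of rows, each a list of 3 entries, a list of its own where there are three numbers: the closure, from -1 (fully open) to 1 (shut), so that 0 is half open, then the shift along the world's x, y, z in mm, then the turn about the world's z in degrees. In form: [[gripper, [tx, ty, tz], twist], ...]. A call has 1 to 10 rows; each row shifts and turns the commanded pose from where the row before left it; what a row does not reach is not made up. A row lasts 1/12 s, in which the tool goes at most 41.7 mm and 7.16 degrees, less where a joint would pass 70% of its speed; a pose out of reach is approached as far as the arm can. A call with a gripper value outside its range is refused whole. The fingers move at their own pace and stop on an object; the grip force is fixed at half the most. Time passes only in rows, so rows that do not move let the fingers close. It gives the time, the measured TCP pose, the force, the opening and the grip force at its end, in the units of the state.
- sensors.get_obs(): the state, without advancing time (a new reading comes with each control period).
- imaging.grab_frame(name): name is "scene" or "top"; returns the picture (400x640x3 uint8, red, green, blue); there is no depth.
- imaging.camera_info(name): a dict with "fovy" (degrees; the focal length in pixels is half the picture's height over the tangent of half this angle, whatever the lens; pixels are square), "cx", "cy" (the principal point, pixels), "k1" (the pictures are not rectified: a ray, as slopes to the right and down, at radius r is drawn at 1 + k1 r^2 times it, then the intrinsics apply), "camera_from_world" (4x4, takes a point from world to camera coordinates). Camera axes: x right, y up, looking along -z (the intrinsics and any distortion apply to the point x, -y, -z); pixel columns grow to the right and rows downward; lengths in m; the calibration is good to about 2 mm. A picture is of the moment at which its call begins. camera_info takes no time and is no camera call.
- robot.finish_job(): hands the job in; it is judged then, once.
Trained networks look in the newest picture that a camera, given by its name, has taken for a name from the list of things; names that differ only in an ending like _2 or _b are one class to them, and where a whole thing is asked for, a point or a joint stands for the part that bears it (a point fixed in the world has none). Each returns a list of dicts, best first, with "score" (0 to 1); they miss things now and then, are a little off and sometimes report something else, mostly with a low value. They report only what shows in the picture. A call takes as long as a camera call.
- models.search_frame(camera, target): "rect" ([left, top, width, height] in pixels, round what is visible of it).
- models.cut_out(camera, target): "mask" (400x640 bool, what is visible of it) and "rect" ([left, top, width, height] in pixels, round what is visible of it).
The state is a dict: "time_s": time; "joints": joint angles; "qd": joint speeds; "joint_torque": joint torques, N m; "position": TCP position; "orientation": TCP orientation; "wrist_force": force on the tool from outside, world axes, zero at the start; "ft_torque": the same for the moment, N m; "gripper_width": opening from 0.0 (shut) to 1.0 (fully open); "gripper_force": force on a finger pad.
Only numpy, scipy, OpenCV 4.12 (cv2) and the standard library are available. Lean on these libraries where they do the work, as an engineer would, in place of code of your own. Each camera call takes 0.05 s, during which the arm holds its last target. There are 200 camera calls.

## Working session

There is one attempt and no reset: what is moved stays moved. The work goes in short steps, Python scripts to look and compute and a shell command to move; the robot and the scene stay as the last step left them, time stands still between calls to the robot, and variables do not carry over. Pictures are saved under pics/ and viewed, at most 10 in all, crops included, and the job is handed in when it is done.

```bash
mkdir -p pics
cat > h.py <<'E'
import numpy as np,cv2
from rig import sensors,imaging,robot,models
def K(n):
    i=imaging.camera_info(n);f=200/np.tan(np.radians(i['fovy'])/2)
    return i,np.array([[f,0,i['cx']],[0,f,i['cy']],[0,0,1.]]),np.array([i['k1'],0,0,0,0.])
def px2w(n,uv,z):
    i,k,d=K(n);p=cv2.undistortPoints(np.array(uv,float).reshape(-1,1,2),k,d).reshape(-1,2)
    T=np.linalg.inv(np.array(i['camera_from_world']));o=T[:3,3]
    r=np.c_[p[:,0],-p[:,1],-np.ones(len(p))]@T[:3,:3].T
    return o+r*((z-o[2])/r[:,2])[:,None]
def w2px(n,P):
    i,k,d=K(n);T=np.array(i['camera_from_world']);P=np.atleast_2d(P)@T[:3,:3].T+T[:3,3]
    return cv2.projectPoints(P*[1,-1,-1],np.zeros(3),np.zeros(3),k,d)[0].reshape(-1,2)
def save(n,f):
    a=imaging.grab_frame(n);cv2.imwrite('pics/'+f,a[...,::-1]);return a
E
python3 - <<'E'
from h import *
for c in('top','scene'):
    save(c,c+'1.png'); T=np.linalg.inv(np.array(imaging.camera_info(c)['camera_from_world'])); print(c,T[:3,3].round(3))
    for t in('strip','wide_block','short_block','press','plunger'):
        for m in models.cut_out(c,t)[:2]:
            q=cv2.minAreaRect(np.argwhere(m['mask'])[:,::-1].astype(np.float32))
            b=cv2.boxPoints(q); z={'strip':.02,'wide_block':.018,'short_block':.022,'press':.015,'plunger':.184}[t]
            print(c,t,round(m['score'],2),b.round().tolist(),px2w(c,b,z)[:,:2].round(3).tolist())
print(sensors.get_obs())
E
```

```text
top [ 0.4   -0.09   0.955]
top strip 0.76 [[315.0, 168.0], [325.0, 163.0], [345.0, 203.0], [335.0, 207.0]] [[0.686, -0.116], [0.696, -0.143], [0.581, -0.18], [0.572, -0.153]]
top wide_block 0.61 [[384.0, 232.0], [402.0, 232.0], [402.0, 271.0], [384.0, 271.0]] [[0.492, -0.27], [0.486, -0.316], [0.387, -0.299], [0.394, -0.254]]
top short_block 0.97 [[330.0, 262.0], [334.0, 235.0], [352.0, 237.0], [348.0, 265.0]] [[0.433, -0.121], [0.501, -0.139], [0.489, -0.184], [0.421, -0.165]]
top press 0.83 [[222.0, 242.0], [239.0, 153.0], [284.0, 162.0], [266.0, 251.0]] [[0.52, 0.151], [0.756, 0.085], [0.715, -0.034], [0.483, 0.038]]
top plunger 0.65 [[235.0, 171.0], [252.0, 171.0], [252.0, 189.0], [235.0, 189.0]] [[0.652, 0.066], [0.647, 0.029], [0.606, 0.033], [0.611, 0.07]]
scene [0.168 0.555 0.69 ]
scene strip 0.81 [[295.0, 223.0], [297.0, 210.0], [345.0, 217.0], [343.0, 230.0]] [[0.672, -0.093], [0.699, -0.139], [0.582, -0.18], [0.56, -0.133]]
scene strip 0.58 [[254.0, 201.0], [272.0, 200.0], [274.0, 256.0], [256.0, 257.0]] [[0.816, -0.11], [0.778, -0.138], [0.645, 0.023], [0.678, 0.047]]
sce
[... 789 characters left out ...]
29356901e+00,  4.80200406e-01,  1.59632895e+00,  7.62970611e-07,
        1.06507963e+00, -4.65967085e-02]), 'qd': array([-1.03369236e-03, -4.09337030e-05, -8.69509737e-04, -1.58188543e-03,
        1.16418698e-03, -2.72669439e-04]), 'joint_torque': array([-3.48660215e-04, -9.50062752e+01, -4.30504239e+01, -3.36603193e-05,
        1.51911179e-03,  4.90739421e-05]), 'position': array([ 0.20684389, -0.61619347,  0.22448548]), 'orientation': array([-8.14979439e-06,  9.86920890e-01,  1.61205324e-01, -6.08020379e-07]), 'wrist_force': array([-0.20567879, -0.20892177,  0.25579606]), 'ft_torque': array([ 0.02036815, -0.0185544 , -0.02351011]), 'gripper_force': 0.0, 'gripper_width': 0.9998475637886348}
```

View pics/top1.png

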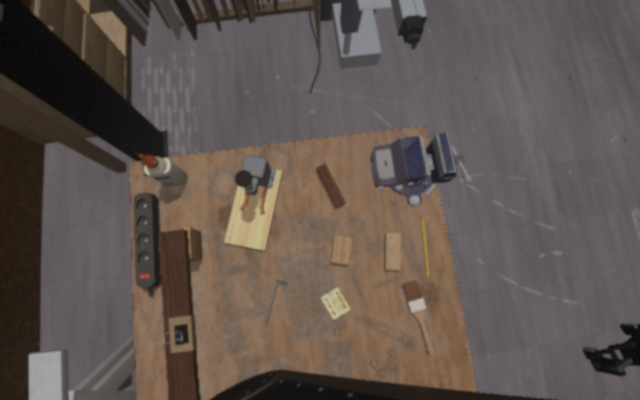

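View pics/scene1.png

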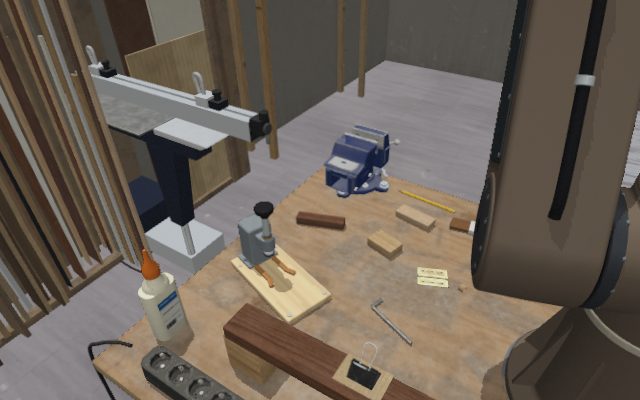

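The top view shows the bed (corners about (225,243), (265,250), (282,168)), the column at (256,170), the knob at (244,179) and the dark strip from (320,166) to (340,205). The scene view shows the same layout, with the orange rails flaring towards the front. I'll zoom in on the press.

Run:
```python
import cv2,numpy as np
a=cv2.imread('pics/top1.png')[145:260,215:290];b=cv2.imread('pics/scene1.png')[195:325,225:355]
a=cv2.resize(a,None,fx=5,fy=5,interpolation=2);b=cv2.resize(b,None,fx=3.2,fy=3.2,interpolation=2)
o=np.zeros((575,795,3),np.uint8);o[:a.shape[0],:375]=a;o[:416,378:378+416]=b
cv2.imwrite('pics/z1.png',o)
```

```text
(no output)
```

View pics/z1.png

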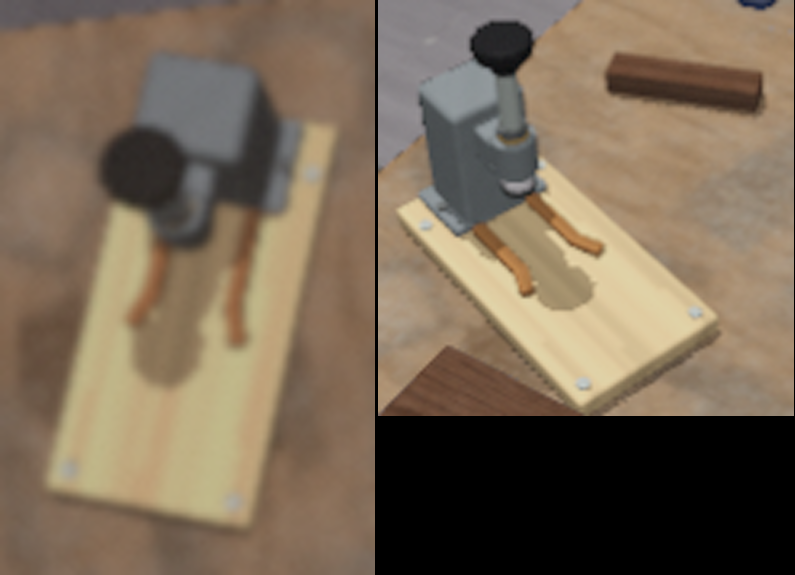

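Run:
```python
from h import *
from scipy.optimize import least_squares
t=lambda u,v:(215+(u+.5)/5-.5,145+(v+.5)/5-.5); s=lambda u,v:(225+(u-378+.5)/3.2-.5,195+(v+.5)/3.2-.5)
M={'top':[((-.12,.055,.015),t(47,488)),((-.12,-.055,.015),t(249,522)),((.1,-.055,.015),t(337,125)),((.02,0,.184),t(143,165))],
'scene':[((-.12,.055,.015),s(585,403)),((-.12,-.055,.015),s(717,318)),((.1,.055,.015),s(398,210)),((.02,0,.184),s(503,36))]}
def R(p,c,o):
    P=np.array([m[0] for m in M[c]]);q=np.array([m[1] for m in M[c]]);C,S=np.cos(p[2]),np.sin(p[2])
    W=np.c_[P[:,0]*C-P[:,1]*S+p[0],P[:,0]*S+P[:,1]*C+p[1],P[:,2]]
    return (w2px(c,W)-q).ravel()
for cs in(['top'],['scene'],['top','scene']):
    r=least_squares(lambda p:np.concatenate([R(p,c,0) for c in cs]),[.62,.05,-.2]);print(cs,r.x.round(4),np.degrees(r.x[2]).round(2),r.fun.round(1))
x,y,a=r.x;d=np.array([np.cos(a),np.sin(a)])
for n,k in(('front',-.12),('mouth',-.01),('plunger',.02),('stop',.045),('home',-.015)):print(n,(np.array([x,y])+k*d).round(4))
print(w2px('top',[[.581,-.18,.02]]))
```

```text
['top'] [ 0.6167  0.0564 -0.3126] -17.91 [-0.4 -0.1  0.5  1.   0.3 -0.3 -0.4 -0.6]
['scene'] [ 0.6123  0.0596 -0.3161] -18.11 [-1.   1.   1.8 -0.8 -0.8 -0.6  0.  -0.2]
['top', 'scene'] [ 0.6146  0.0578 -0.3127] -17.92 [-0.8  0.8  0.1  1.9 -0.1  0.5 -0.9  0.4 -1.2 -0.2  1.4 -2.  -1.1 -1.4
 -0.4 -1.1]
front [0.5005 0.0947]
mouth [0.6051 0.0608]
plunger [0.6337 0.0516]
stop [0.6575 0.0439]
home [0.6004 0.0624]
[[344.77361102 202.76140492]]
```

Press at about (0.615, 0.058), yaw −18°, and the strip at (0.634, −0.148), angle about 18°. The tool is already in line with the strip. I'll grasp it 45 mm behind its centre, at (0.591, −0.162).

```bash
python3 -m inch '[[-1,[25,30,0],0],[-1,[25,30,0],0],[-1,[25,30,0],0],[-1,[25,30,0],0],[-1,[25,30,0],0],[-1,[25,30,0],0],[-1,[25,30,0],0],[-1,[25,30,0],0],[-1,[25,30,0],0],[-1,[25,30,0],0]]'; python3 -m inch '[[-1,[25,30,0],0],[-1,[25,30,0],0],[-1,[25,30,0],0],[-1,[25,30,0],0],[-1,[25,30,0],0],[-1,[9,4,-20],0],[-1,[0,0,-35],0],[-1,[0,0,-35],0],[-1,[0,0,-20],0],[-1,[0,0,0],0]]'
python3 - <<'E'
from h import *
a=save('top','t2.png');b=save('scene','s2.png')
o=np.zeros((560,800,3),np.uint8)
o[:400,:400]=cv2.resize(a[135:235,285:385],(400,400),interpolation=2);o[:400,400:]=cv2.resize(b[170:270,260:360],(400,400),interpolation=2)
cv2.imwrite('pics/z2.png',o[:400,:,::-1]);print(sensors.get_obs()['position'],sensors.get_obs()['orientation'])
E
```

```text
time_s: 1.43
position: [0.4578, -0.3146, 0.2247]
orientation: [0.0, 0.987, 0.161, 0.0]
wrist_force: [1.1, -1.1, 0.1]
gripper_width: 0.996
gripper_force: 0.0
time_s: 2.27
position: [0.5882, -0.1611, 0.1103]
orientation: [-0.002, 0.987, 0.161, -0.003]
wrist_force: [-1.2, 0.1, -1.5]
gripper_width: 1.002
gripper_force: 0.0
[ 0.59075217 -0.16220482  0.11459671] [-2.24724867e-04  9.86925645e-01  1.61175491e-01 -4.26465727e-04]
```

View pics/z2.png

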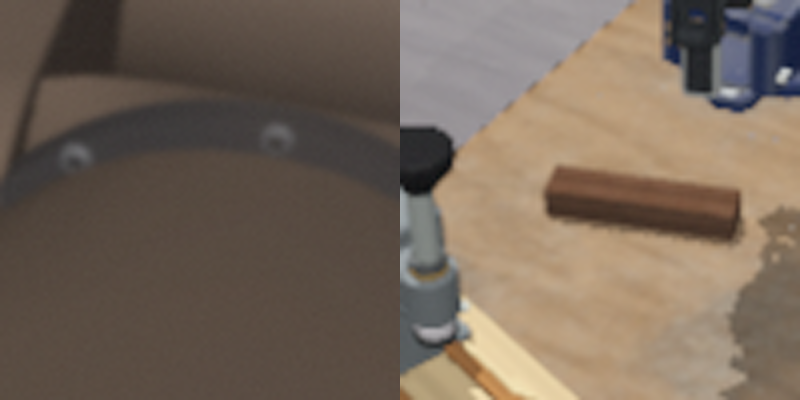

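The top camera's view is blocked by the arm. In the scene view the fingers are just over the strip's right (rear) end, in line with it, so I'll go down and grip.

```bash
python3 -m inch '[[-1,[0,0,-25],0],[-1,[0,0,-25],0],[-1,[0,0,-25],0],[-1,[0,0,-15],0],[-1,[0,0,-7],0],[-1,[0,0,0],0],[1,[0,0,0],0],[1,[0,0,0],0],[1,[0,0,0],0],[1,[0,0,0],0]]'; python3 -m inch '[[1,[0,0,0],0],[1,[0,0,0],0],[1,[0,0,0],0],[1,[0,0,0],0],[1,[0,0,0],0],[1,[0,0,0],0]]'
```

```text
time_s: 3.2
position: [0.5915, -0.1624, 0.0186]
orientation: [0.0, 0.987, 0.161, 0.001]
wrist_force: [-0.3, 1.1, 0.4]
gripper_width: 0.456
gripper_force: 0.0
time_s: 3.7
position: [0.5908, -0.1622, 0.0175]
orientation: [-0.0, 0.987, 0.161, -0.0]
wrist_force: [-0.1, 0.8, 0.3]
gripper_width: -0.002
gripper_force: 0.0
```

Run:
```python
from h import *
b=save('scene','s3.png')
cv2.imwrite('pics/z3.png',cv2.resize(b[150:270,240:400],(800,600),interpolation=2)[...,::-1])
for m in models.cut_out('scene','strip')[:1]:print(m['rect'],m['score'])
P=sensors.get_obs()['position'];print(w2px('scene',[P,P-[0,0,.014],[.691,-.13,.02],[.577,-.167,.02]]))
```

```text
[295.1, 213.3, 50.3, 15.8] 0.7
[[338.38276242 219.92444403]
 [338.3317228  224.33316898]
 [297.31355248 212.79935586]
 [344.24810755 219.91350214]]
```

View pics/z3.png

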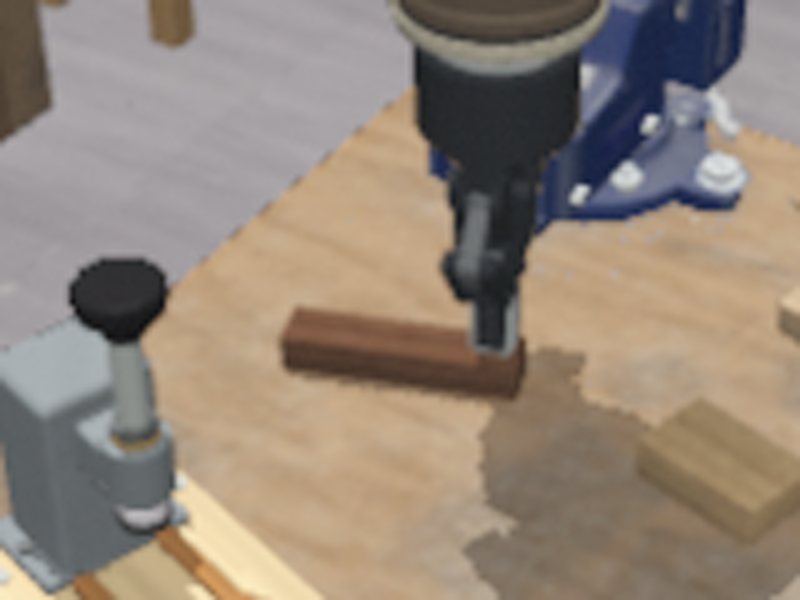

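The gripper shut on nothing. In the scene view the fingertips end at px (339,220), on the strip's top face near its right end. I'll lift and compare the projections.

```bash
python3 -m inch '[[1,[0,0,20],0],[1,[0,0,20],0],[1,[0,0,20],0],[1,[0,0,0],0],[1,[0,0,0],0]]'
python3 - <<'E'
from h import *
b=save('scene','s4.png')
P=sensors.get_obs()['position'];T=w2px('scene',[P,P-[0,0,.014]]);print(P,T)
# strip model corners per estimate
c=np.array([.634,-.148]);a=np.radians(18);u=np.array([np.cos(a),np.sin(a)]);v=np.array([-u[1],u[0]])
W=[[*(c+i*.06*u+j*.014*v),z] for z in(.02,0) for i,j in((-1,-1),(-1,1),(1,1),(1,-1))]
Q=w2px('scene',W)
o=cv2.resize(b[150:250,270:380],(770,700)[:2],interpolation=2)[...,::-1].copy()[100:]
for q in Q:cv2.circle(o,tuple(int(e) for e in((q[0]-270+.5)*7,(q[1]-150+.5)*7-100)),3,(0,255,0),-1)
for q in T:cv2.circle(o,tuple(int(e) for e in((q[0]-270+.5)*7,(q[1]-150+.5)*7-100)),4,(0,0,255),-1)
cv2.imwrite('pics/z4.png',o)
E
```

```text
time_s: 4.22
position: [0.5916, -0.1624, 0.0786]
orientation: [0.001, 0.987, 0.161, 0.001]
wrist_force: [-0.2, -0.7, 0.1]
gripper_width: 0.004
gripper_force: 0.0
[ 0.59090984 -0.16224229  0.07760289] [[338.5776412  200.13478304]
 [338.52361691 204.85532198]]
```

View pics/z4.png

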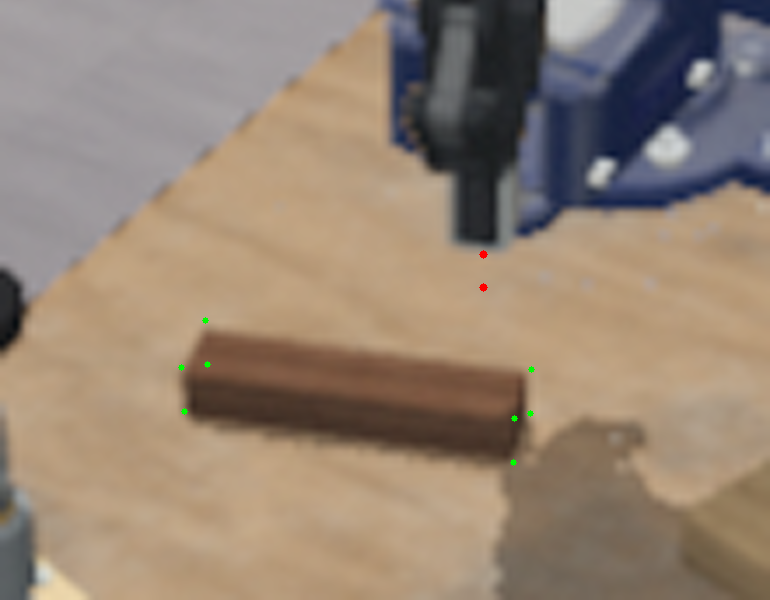

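The strip matches the model to about 1 px. The real fingertips sit about 5–6 px (16 mm) higher than the stated tool geometry gives, so the shut fingers passed just above the 20 mm top without touching. The next grasp goes 16 mm lower, in guarded steps.

```bash
python3 -m inch '[[-1,[-1,4,0],0],[-1,[0,0,0],0],[-1,[0,0,0],0],[-1,[0,0,0],0],[-1,[0,0,0],0],[-1,[0,0,0],0],[-1,[0,0,-20],0],[-1,[0,0,-20],0],[-1,[0,0,-20],0],[-1,[0,0,0],0]]'; python3 -m inch '[[-1,[0,0,-5],0],[-1,[0,0,-5],0],[-1,[0,0,0],0]]';python3 -m inch '[[-1,[0,0,-3],0],[-1,[0,0,-3],0],[-1,[0,0,0],0],[-1,[0,0,0],0]]'
```

```text
time_s: 5.1
position: [0.5878, -0.1576, 0.0144]
orientation: [-0.001, 0.987, 0.161, -0.002]
wrist_force: [-1.7, 0.2, 0.1]
gripper_width: 1.002
gripper_force: 0.0
time_s: 5.35
position: [0.59, -0.1583, 0.0076]
orientation: [0.0, 0.987, 0.161, 0.0]
wrist_force: [-0.5, 0.2, 0.2]
gripper_width: 1.0
gripper_force: 0.0
time_s: 5.68
position: [0.5899, -0.1582, 0.0016]
orientation: [0.0, 0.987, 0.161, 0.0]
wrist_force: [0.1, 0.7, -0.1]
gripper_width: 0.999
gripper_force: 0.0
```

```bash
python3 -m inch '[[1,[0,0,0],0],[1,[0,0,0],0],[1,[0,0,0],0],[1,[0,0,0],0],[1,[0,0,0],0],[1,[0,0,0],0],[1,[0,0,0],0],[1,[0,0,0],0],[1,[0,0,0],0]]'
```

```text
time_s: 6.43
position: [0.59, -0.1584, 0.0019]
orientation: [0.0, 0.987, 0.161, 0.0]
wrist_force: [-1.5, 0.8, 6.9]
gripper_width: 0.311
gripper_force: 58.8
```

Gripped (26 mm opening, 59 N). Next I'll lift, back off, swing to the front of the bed and turn −36.5°.

```bash
python3 -m inch '[[1,[0,0,10],0],[1,[0,0,20],0],[1,[0,0,20],0],[1,[-10,0,10],0],[1,[-30,0,0],0],[1,[-30,0,0],0],[1,[-30,0,0],0],[1,[-2,10,0],0],[1,[0,20,0],-3.5],[1,[0,25,0],-5.5]]'; python3 -m inch '[[1,[0,27,0],-5.5],[1,[0,30,0],-5.5],[1,[0,30,0],-5.5],[1,[0,30,0],-5.5],[1,[0,30,0],-5.5],[1,[0,30,0],0],[1,[0,15,0],0],[1,[0,10,0],0],[1,[0,0,0],0],[1,[0,0,0],0]]'
python3 - <<'E'
from h import *
a=save('top','t5.png');b=save('scene','s5.png');s=sensors.get_obs();print(s['position'],s['orientation'],s['gripper_width'])
# predicted strip corners
g=s['position'];q=s['orientation'];th=2*np.arctan2(q[2],q[1]);u=np.array([np.cos(th),np.sin(th)]);v=np.array([-u[1],u[0]]);print(np.degrees(th))
c=g[:2]+.044*u;zb=g[2]-.002
W=[[*(c+i*.06*u+j*.014*v),zb+z] for z in(.02,0) for i,j in((-1,-1),(-1,1),(1,1),(1,-1))]
Q=w2px('scene',W);print(Q.round(1).tolist())
o=cv2.resize(b[185:335,215:415],(800,600),interpolation=2)[...,::-1].copy()
for p in Q:cv2.circle(o,tuple(int(e) for e in((p[0]-215+.5)*4,(p[1]-185+.5)*4)),2,(0,255,0),-1)
cv2.imwrite('pics/z5.png',o)
E
```

```text
time_s: 7.27
position: [0.4868, -0.1036, 0.0619]
orientation: [0.0, 0.997, 0.081, 0.0]
wrist_force: [0.3, 0.2, -0.1]
gripper_width: 0.309
gripper_force: 58.3
time_s: 8.1
position: [0.4875, 0.0986, 0.0616]
orientation: [0.0, 0.988, -0.155, -0.0]
wrist_force: [-0.5, -0.4, -0.9]
gripper_width: 0.307
gripper_force: 58.4
[0.48765012 0.09786625 0.06153512] [ 7.07858475e-05  9.87714380e-01 -1.56269935e-01 -7.39201435e-05] 0.3070819125597976
-17.980911542222977
[[325.8, 288.2], [314.0, 295.7], [276.5, 260.5], [287.9, 254.2], [325.9, 295.5], [314.3, 303.0], [277.2, 267.6], [288.5, 261.3]]
```

View pics/z5.png

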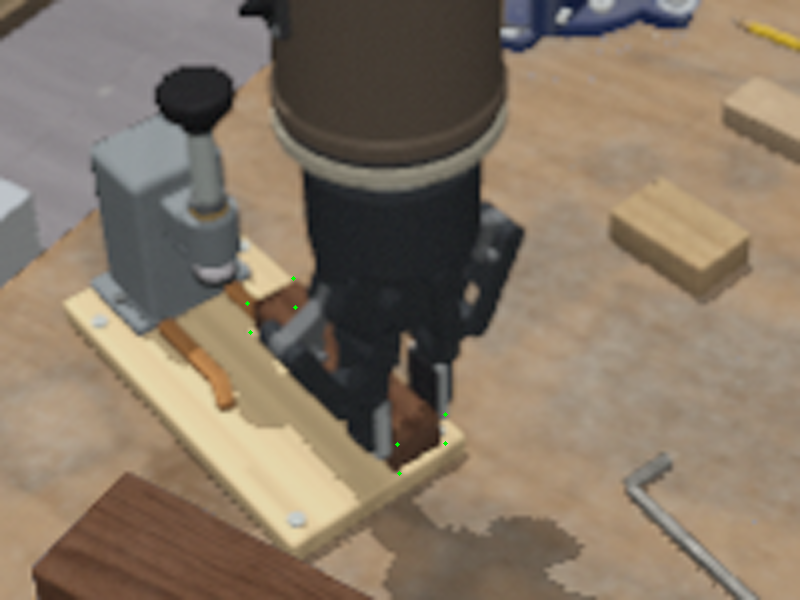

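The held strip lies as predicted to 1–2 px, with its tip (about px (278,261)) roughly 5 mm short. It sits in front of the flare and in line with the rails. I'll lower it to just above the bed and slide it in with force checks.

```bash
python3 -m inch '[[1,[0,1,-15],0],[1,[0,0,-15],0],[1,[0,0,-8],0],[1,[0,0,-3],0],[1,[0,0,0],0]]'; python3 -m inch '[[1,[4.75,-1.55,0],0],[1,[4.75,-1.55,0],0],[1,[4.75,-1.55,0],0],[1,[4.75,-1.55,0],0],[1,[0,0,0],0]]'; python3 -m inch '[[1,[4.75,-1.55,0],0],[1,[4.75,-1.55,0],0],[1,[4.75,-1.55,0],0],[1,[0,0,-1],0],[1,[0,0,-1],0],[1,[0,0,0],0]]'
```

```text
time_s: 8.62
position: [0.4873, 0.0991, 0.0199]
orientation: [0.0, 0.988, -0.156, -0.001]
wrist_force: [-0.1, -0.0, -0.2]
gripper_width: 0.306
gripper_force: 58.4
time_s: 9.03
position: [0.5086, 0.0934, 0.021]
orientation: [-0.0, 0.988, -0.156, 0.001]
wrist_force: [-0.3, 0.2, -0.4]
gripper_width: 0.305
gripper_force: 58.3
time_s: 9.53
position: [0.5211, 0.0889, 0.0183]
orientation: [-0.0, 0.988, -0.156, 0.0]
wrist_force: [1.1, 1.8, -0.6]
gripper_width: 0.303
gripper_force: 58.2
```

```bash
python3 -m inch '[[1,[4.75,-1.55,-1],0],[1,[4.75,-1.55,0],0],[1,[4.75,-1.55,0],0],[1,[4.75,-1.55,0],0],[1,[0,0,0],0]]'; python3 -m inch '[[1,[3.8,-1.24,0],0],[1,[3.8,-1.24,0],0],[1,[0,0,0],0]]';python3 -m inch '[[1,[1.9,-0.62,0],0],[1,[1.9,-0.62,0],0],[1,[0,0,0],0],[1,[0,0,0],0]]'
```

```text
time_s: 9.95
position: [0.5415, 0.0824, 0.0176]
orientation: [-0.0, 0.988, -0.156, 0.001]
wrist_force: [1.0, 0.9, 0.6]
gripper_width: 0.305
gripper_force: 58.3
time_s: 10.2
position: [0.5486, 0.0801, 0.0176]
orientation: [-0.0, 0.988, -0.156, 0.0]
wrist_force: [-0.2, 0.6, -0.7]
gripper_width: 0.31
gripper_force: 58.3
time_s: 10.53
position: [0.5517, 0.079, 0.0175]
orientation: [-0.0, 0.988, -0.156, 0.0]
wrist_force: [1.3, -0.2, -0.9]
gripper_width: 0.311
gripper_force: 58.3
```

```bash
python3 -m inch '[[1,[1.9,-0.62,0],0],[1,[1.9,-0.62,0],0],[1,[0,0,0],0]]'; python3 -m inch '[[1,[1.9,-0.62,0],0],[1,[0,0,0],0],[1,[0,0,0],0]]';python3 -m inch '[[1,[1.4,-0.46,0],0],[1,[0,0,0],0],[1,[0,0,0],0]]'
```

```text
time_s: 10.78
position: [0.5557, 0.0777, 0.0175]
orientation: [-0.0, 0.988, -0.156, 0.0]
wrist_force: [1.7, 2.2, 0.2]
gripper_width: 0.308
gripper_force: 58.3
time_s: 11.03
position: [0.5566, 0.0771, 0.0173]
orientation: [0.0, 0.988, -0.156, -0.001]
wrist_force: [-3.8, 2.3, -0.4]
gripper_width: 0.313
gripper_force: 58.2
time_s: 11.28
position: [0.5566, 0.0769, 0.017]
orientation: [0.0, 0.988, -0.156, -0.002]
wrist_force: [-9.3, 6.3, 1.1]
gripper_width: 0.309
gripper_force: 58.1
```

Stop reached, with about 10 N along the bed. I'll relax, let go, rise, back off and shut the fingers, then nudge the rear end square.

```bash
python3 -m inch '[[1,[-1.4,0.46,0],0],[-1,[0,0,0],0],[-1,[0,0,0],0],[-1,[0,0,0],0],[-1,[0,0,0],0],[-1,[0,0,0],0],[-1,[0,0,10],0],[-1,[0,0,20],0],[-1,[-10,3,20],0],[-1,[-20,6.5,0],0]]'; python3 -m inch '[[1,[-20,6.5,0],0],[1,[0,0,0],0],[1,[0,0,0],0],[1,[0,0,0],0],[1,[0,0,0],0],[1,[0,0,0],0],[1,[0,0,0],0],[1,[0,0,0],0],[1,[0,0,0],0]]'
python3 - <<'E'
from h import *
b=save('scene','s6.png')
x,y,a=.6150,.0577,-.3135;d=np.array([np.cos(a),np.sin(a)]);n=np.array([-d[1],d[0]])
W=[[*(np.array([x,y])+p*d+q*n),.035] for p,q in((-.075,-.014),(-.075,.014),(.045,.014))]
Q=w2px('scene',W)
o=cv2.resize(b[205:325,225:385],(800,600),interpolation=2)[...,::-1].copy()
for p in Q:cv2.circle(o,tuple(int(e) for e in((p[0]-225+.5)*5,(p[1]-205+.5)*5)),2,(0,255,0),-1)
cv2.imwrite('pics/z6.png',o);print(sensors.get_obs()['position'])
E
```

```text
time_s: 12.12
position: [0.531, 0.0866, 0.0712]
orientation: [-0.001, 0.988, -0.156, 0.003]
wrist_force: [0.7, 0.8, 0.4]
gripper_width: 0.998
gripper_force: 0.0
time_s: 12.87
position: [0.5073, 0.0931, 0.0674]
orientation: [0.0, 0.988, -0.156, -0.0]
wrist_force: [0.6, 0.2, -0.8]
gripper_width: 0.001
gripper_force: 0.0
[0.50723857 0.09307708 0.06739476]
```

View pics/z6.png

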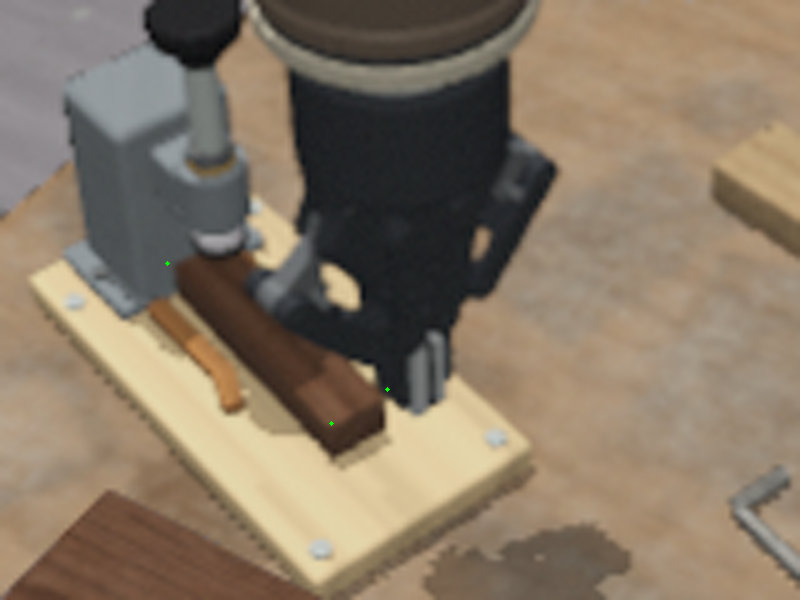

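The strip is between the rails under the pad. Its rear corners (px (292,291) and (302,285)) are within about 2 px of the home prediction, which is the size of the fit's own residuals. I'll confirm by pushing on the rear end.

```bash
python3 -m inch '[[1,[0,0,-20],0],[1,[0,0,-20],0],[1,[0,0,-6],0],[1,[0,0,0],0],[1,[4.75,-1.55,0],0],[1,[4.75,-1.55,0],0],[1,[4.75,-1.55,0],0],[1,[3.8,-1.24,0],0],[1,[0,0,0],0]]'; python3 -m inch '[[1,[1.9,-0.62,0],0],[1,[1.9,-0.62,0],0],[1,[0,0,0],0]]';python3 -m inch '[[1,[1.9,-0.62,0],0],[1,[0,0,0],0],[1,[0,0,0],0]]'
```

```text
time_s: 13.67
position: [0.5269, 0.0871, 0.0222]
orientation: [-0.0, 0.988, -0.156, 0.001]
wrist_force: [-0.4, -0.5, -0.2]
gripper_width: 0.001
gripper_force: 0.0
time_s: 13.92
position: [0.5294, 0.0859, 0.0216]
orientation: [-0.0, 0.988, -0.156, 0.0]
wrist_force: [-0.1, -0.3, 0.1]
gripper_width: -0.0
gripper_force: 0.0
time_s: 14.17
position: [0.5309, 0.0854, 0.0215]
orientation: [-0.0, 0.988, -0.156, -0.0]
wrist_force: [-0.5, -0.6, -0.6]
gripper_width: 0.002
gripper_force: 0.0
```

```bash
for i in 1 2 3 4 5; do python3 -m inch '[[1,[1.4,-0.46,0],0],[1,[0,0,0],0],[1,[0,0,0],0]]' | grep -E 'pos|wrist'; done
```

```text
position: [0.5324, 0.085, 0.0215]
wrist_force: [-0.2, -0.8, -0.3]
position: [0.5332, 0.0845, 0.0214]
wrist_force: [-3.9, 0.2, 1.1]
position: [0.5333, 0.0841, 0.0213]
wrist_force: [-9.6, 3.8, 5.7]
position: [0.5334, 0.0839, 0.0211]
wrist_force: [-15.4, 8.6, 10.1]
position: [0.5334, 0.0836, 0.0211]
wrist_force: [-21.2, 11.8, 15.6]
```

The strip is firmly home: the rear end takes over 20 N without moving, and the fingers' front comes to −74.6 mm in the press frame against an expected −75. I'll back off and go above the knob.

```bash
python3 -m inch '[[1,[-10,3.2,0],0],[1,[-12,3.9,0],0],[1,[0,0,15],0],[1,[0,0,35],0],[1,[0,0,40],0],[1,[0,0,40],0],[1,[0,0,40],0],[1,[0,0,30],0],[1,[0,0,0],0],[1,[0,0,0],0]]'; python3 -m inch '[[1,[20,-6,0],0],[1,[25,-8,0],0],[1,[25,-8,0],0],[1,[25,-8,0],0],[1,[15,-5,0],0],[1,[0,0,0],0],[1,[0,0,0],0]]'
```

```text
time_s: 16.25
position: [0.5173, 0.0904, 0.2236]
orientation: [-0.001, 0.988, -0.156, 0.002]
wrist_force: [0.8, 0.4, -0.6]
gripper_width: 0.002
gripper_force: 0.0
time_s: 16.83
position: [0.6255, 0.0549, 0.2197]
orientation: [0.0, 0.988, -0.156, -0.001]
wrist_force: [-1.6, 0.7, -0.4]
gripper_width: -0.002
gripper_force: 0.0
```

```bash
python3 -m inch '[[1,[8.5,-3.4,-5],0],[1,[0,0,-9],0],[1,[0,0,0],0],[1,[0,0,0],0]]'
python3 - <<'E'
from h import *
b=save('scene','s7.png');P=sensors.get_obs()['position'];print(P,w2px('scene',[P]),w2px('scene',[[.6337,.0516,.184]]))
cv2.imwrite('pics/z7.png',cv2.resize(b[180:330,210:360],(600,600),interpolation=2)[...,::-1])
E
```

```text
time_s: 17.17
position: [0.6334, 0.052, 0.2065]
orientation: [0.0, 0.988, -0.156, -0.001]
wrist_force: [-0.8, 0.0, 0.4]
gripper_width: 0.003
gripper_force: 0.0
[0.63377416 0.05201331 0.20706119] [[262.0351152  195.20653662]] [[263.33914711 204.79621476]]
```

View pics/z7.png

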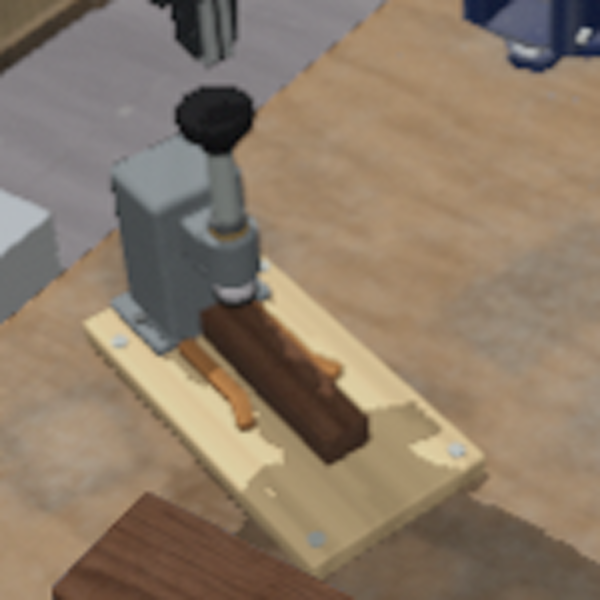

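The strip is between the rails, up against the column. The fingertips (px (262,194)) are centred over the knob (px (264,206)). I'll lower onto it, watching the force.

```bash
python3 -m inch '[[1,[0,0,-6],0],[1,[0,0,-6],0],[1,[0,0,0],0],[1,[0,0,0],0]]' | grep -E 'pos|wrist'; python3 -m inch '[[1,[0,0,-3],0],[1,[0,0,-3],0],[1,[0,0,0],0],[1,[0,0,0],0]]' | grep -E 'pos|wrist';python3 -m inch '[[1,[0,0,-3],0],[1,[0,0,0],0],[1,[0,0,0],0]]' | grep -E 'pos|wrist';python3 -m inch '[[1,[0,0,-3],0],[1,[0,0,0],0],[1,[0,0,0],0]]' | grep -E 'pos|wrist'
```

```text
position: [0.634, 0.0518, 0.195]
wrist_force: [0.4, -0.2, -0.3]
position: [0.6343, 0.0518, 0.1893]
wrist_force: [-0.2, 0.1, -0.5]
position: [0.6343, 0.0518, 0.1863]
wrist_force: [0.1, 0.3, 0.6]
position: [0.6343, 0.0518, 0.1833]
wrist_force: [1.4, 0.3, 0.6]
```

```bash
for i in 1 2 3 4; do python3 -m inch '[[1,[0,0,-1.5],0],[1,[0,0,-1.5],0],[1,[0,0,0],0],[1,[0,0,0],0]]' | grep -E 'pos|wrist'; done
```

```text
position: [0.6344, 0.0518, 0.1804]
wrist_force: [0.2, 0.6, 0.3]
position: [0.6344, 0.0518, 0.1774]
wrist_force: [0.5, -0.9, -0.6]
position: [0.6345, 0.0518, 0.1745]
wrist_force: [-0.7, 0.4, 2.1]
position: [0.6345, 0.0518, 0.1714]
wrist_force: [0.0, 0.1, 2.9]
```

```bash
python3 -m inch '[[1,[0,0,-2],0],[1,[0,0,-2],0],[1,[0,0,-2],0],[1,[0,0,-2],0],[1,[0,0,-2],0],[1,[0,0,-2],0],[1,[0,0,0],0],[1,[0,0,0],0]]' | grep -E 'pos|wrist';for i in 1 2 3 4 5 6; do python3 -m inch '[[1,[0,0,-2],0],[1,[0,0,0],0],[1,[0,0,0],0]]' | grep -E 'pos|wrist'; done
```

```text
position: [0.6345, 0.0518, 0.1594]
wrist_force: [0.5, -0.7, 2.4]
position: [0.6344, 0.0518, 0.1574]
wrist_force: [-0.0, -0.6, 3.6]
position: [0.6344, 0.0518, 0.1554]
wrist_force: [0.7, 0.1, 3.9]
position: [0.6344, 0.0518, 0.1534]
wrist_force: [0.4, 0.5, 2.3]
position: [0.6344, 0.0518, 0.1515]
wrist_force: [-1.0, 0.1, 5.6]
position: [0.6344, 0.0518, 0.1496]
wrist_force: [-0.9, 0.6, 7.2]
position: [0.6344, 0.0518, 0.1477]
wrist_force: [-1.3, -1.1, 8.8]
```

```bash
python3 -m inch '[[1,[0,0,-1.5],0],[1,[0,0,-1.5],0],[1,[0,0,-1],0],[1,[0,0,0],0],[1,[0,0,0],0]]' | grep -E 'pos|wrist';for i in 1 2 3 4 5 6 7 8; do python3 -m inch '[[1,[0,0,0],0]]' | grep -E 'wrist'; done
```

```text
position: [0.6345, 0.0518, 0.1439]
wrist_force: [-2.9, -0.5, 11.0]
wrist_force: [-3.4, 0.0, 12.4]
wrist_force: [-3.2, 0.4, 11.9]
wrist_force: [-2.0, 0.7, 11.7]
wrist_force: [-2.3, -0.3, 11.9]
wrist_force: [-2.0, -0.5, 11.5]
wrist_force: [-3.3, -0.0, 12.3]
wrist_force: [-2.5, -0.5, 11.9]
wrist_force: [-2.3, -0.0, 11.3]
```

About 12 N. A touch lower, then hold for 4 s.

```bash
python3 -m inch '[[1,[0,0,-0.4],0],[1,[0,0,0],0],[1,[0,0,0],0],[1,[0,0,0],0]]' | grep -E 'pos|wrist';for i in 1 2 3 4 5; do python3 -m inch '[[1,[0,0,0],0],[1,[0,0,0],0],[1,[0,0,0],0],[1,[0,0,0],0],[1,[0,0,0],0],[1,[0,0,0],0],[1,[0,0,0],0],[1,[0,0,0],0],[1,[0,0,0],0],[1,[0,0,0],0]]' | grep -E 'time|pos|wrist'; done
python3 - <<'E'
from h import *
b=save('scene','s8.png');cv2.imwrite('pics/z8.png',cv2.resize(b[180:330,210:410],(800,600),interpolation=2)[...,::-1])
E
```

```text
position: [0.6345, 0.0518, 0.1436]
wrist_force: [-2.9, 0.2, 12.6]
time_s: 24.13
position: [0.6345, 0.0518, 0.1436]
wrist_force: [-3.3, -0.8, 12.6]
time_s: 24.97
position: [0.6345, 0.0518, 0.1436]
wrist_force: [-2.7, 0.4, 12.0]
time_s: 25.8
position: [0.6344, 0.0518, 0.1436]
wrist_force: [-2.8, -0.8, 11.6]
time_s: 26.63
position: [0.6345, 0.0518, 0.1436]
wrist_force: [-3.5, -0.2, 11.5]
time_s: 27.47
position: [0.6345, 0.0518, 0.1436]
wrist_force: [-2.7, -0.4, 11.8]
```

View pics/z8.png

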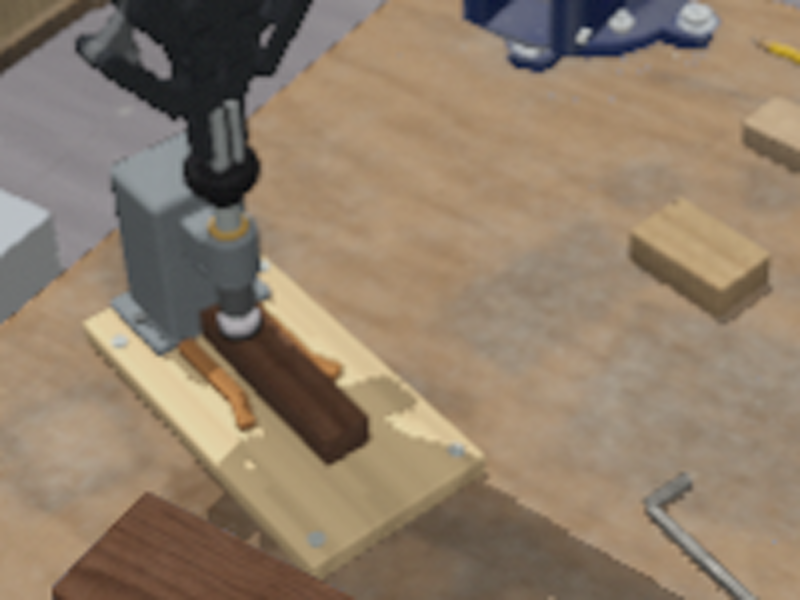

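The pad (px (270,260)) is down on the strip, the strip is still home, the knob is held down at a steady 12 N or so, and the other blocks haven't moved. Handing in.

```bash
python3 -c "
from rig import robot
print(robot.finish_job())"
```

```text
the job is handed in; nothing more can be done
None
```

I slid the strip home against the stop and let it go, then pushed the knob down with a steady 12 N or so (about 8 N on the strip, by calculation) for over 4 s, and handed the job in at about 27.5 s with the hand still pressing; the first grasp closed on nothing and was redone lower.

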